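Change over the microscope camera adapters

TASK

The three camera adapters stand on each other's places. Using the black rubber mat as the free spot to park one on the way, put the round adapter whose bolt holes match the studs of the stand onto the stand, fully down over its studs, the square-flanged adapter flat in the square tray, and the other round adapter flat in the round tray. Leave the microplate, the culture flask and the screwdriver alone.

Things in the scene. Friction and masses are not known exactly. Their poses are not given: they have to be found in the camera images.
- adapter_3: Camera adapter: round aluminium flange, diameter 96 mm, 8 mm thick; three holes of diameter 13.6 mm at radius 34 mm, one on its +x axis, 120 degrees apart. Black tube, diameter 40 mm, upright on its centre, top 58 mm above the underside, to be gripped from above (collar of 48 mm below 12 mm). 0.24 to 0.38 kg. Origin: centre of the underside, z up. At the start in the round tray, turned anyhow.
- adapter_4: Camera adapter: flange as adapter_3, but four holes, on +x, +y, -x and -y at radius 34 mm. Black tube, diameter 40 mm, upright on its centre, top 58 mm above the underside, to be gripped from above (collar of 48 mm below 12 mm). 0.24 to 0.38 kg. Origin: centre of the underside, z up. At the start in the square tray, turned anyhow.
- adapter_square: Camera adapter: square aluminium flange, 92 x 92 mm, 8 mm thick, sides along its x and y, a hole in each corner. Black tube, diameter 40 mm, upright on its centre, top 58 mm above the underside, to be gripped from above (collar of 48 mm below 12 mm). 0.24 to 0.38 kg. Origin: centre of the underside, z up. At the start level on the tips of the stand's studs, 26 mm above the bench.
- stand: Fixed dark round plate, diameter 108 mm, top face 14 mm above the bench, where a matching adapter comes to rest. Three steel studs of diameter 6 mm rise 12 mm above it at radius 34 mm, one on its +x axis, 120 degrees apart; their upper 4 mm taper to 3.6 mm. Origin: centre of its underside, at bench height, z up.
- round_tray: Fixed shallow grey round tray: inside diameter 116 mm, outside 124 mm, floor 4 mm and rim 10 mm above the bench. Origin: centre of its underside, at bench height.
- square_tray: Fixed shallow grey square tray: inside 116 x 116 mm, outside 124 x 124 mm, sides along its x and y, floor 4 mm and rim 10 mm above the bench. Origin: centre of its underside, at bench height.
- mat: Fixed flat black rubber mat, 130 x 130 mm, 4 mm thick, no rim, empty at the start: the free spot. Origin: centre of its underside, at bench height.
- microplate: Bystander: clear 96-well plate, 86 x 128 mm, 14 mm high, loose. Origin: centre of its underside.
- flask: Bystander: culture flask lying flat, about 75 x 145 mm, 36 mm high, turquoise cap, loose. Origin: centre of the underside of its body.
- driver: Bystander: screwdriver lying on the bench, 170 mm long, loose. Origin: under the tool, on its axis (x along the tool, handle to -x).
Mind the look-alikes: they are no part of the job. Leave any brown or red look-alike of the adapter_3 alone.

How it is judged:
By the outcome, as a careful person would: the job done as asked, in the order asked, and still so for the second after the job is handed in, with the robot touching nothing.
It also fails if it takes over 112 s, if anything falls off the work surface, if the arm or the gripper's body presses on something with over 40 N, if the wrist force passes 120 N, or if a joint passes its speed limit or range.

ROBOT

A 7-joint arm with a two-finger parallel gripper is mounted at the origin on the work surface. World frame = base frame: x ahead of the robot, y to its left, z up, the work surface at z = 0. Lengths are in m, angles in rad, forces in N, time in s.
With the tool pointing down it reaches from about 0.4 to 0.85 m from the base axis. Payload 4.5 kg.
Tool frame: the origin (TCP) lies on the centre line of the jaws, within the pads' length; the fingertips stand 8 mm ahead of it and the grasp point (between the pads) lies 11 mm behind it; z points along the fingers, y is the line along which they close (so a half turn about z gives the same grasp; the last joint's range is limited). The gripper opens to 85 mm and grips with 20 to 120 N. Pads are 22 mm wide; open, the fingers measure 114 mm over their backs; the gripper's body (76 mm by 85 mm) begins 54 mm behind the grasp point. The pads swing forward as they close: fully open they stand 13 mm farther back than shut.
Start: joints at [-1.164, 0.689, -0.195, 1.565, 0.157, 0.902, -0.215], TCP at [0.228, 0.582, 0.239] pointing down, gripper open.
Joint ranges: [-3.01, 3.01], [-0.46, 2.08], [-1.47, 1.51], [0.13, 2.56], [-1, 4.14], [0.04, 2.09], [-2.66, 2.66]. Speed limits (rad/s): [2.57, 2.57, 3.14, 3.14, 3.14, 3.14, 3.14].

INTERFACE

Orientations are given as a unit quaternion [x, y, z, w].
In Python, from bench import ctrl gives the robot as it stands.
- The arm moves only by the shell command python3 -m crank 'ROWS' [OPENING] [FORCE]. ROWS is JSON, a list of rows, each a list of 2 entries, a list of its own where there are three numbers: the shift along the tool's x, y, z in m, then the turn about the tool's z in degrees. In form: [[[tx, ty, tz], spin], ...]. A call has 1 to 8 rows; each row is the pose to reach, as a shift and turn from the pose commanded when the call began, along the tool's axes at that moment; what a row does not reach only later rows make up. A row lasts 1/8 s, in which the tool goes at most 62.5 mm and 10.7 degrees, less where a joint would pass 70% of its speed; a pose out of reach is approached as far as the arm can. A call with a gripper value outside its range is refused whole. OPENING is the opening, from 0 (shut) to 1 (fully open), set as the call begins (- or left out, the last holds). The fingers move at their own pace and stop on an object; FORCE is the grip in N (left out, the last holds). Time passes only in rows, so rows that repeat a pose let the fingers close. It gives the time, the measured TCP pose, the force, the opening and the grip force at its end, in the units of the state.
- ctrl.state(): the state, without advancing time (a new reading comes with each control period).
- ctrl.get_image(name): name is "scene" or "top" or "wrist"; returns a dict with "color" (420x560x3 uint8, red, green, blue), "fx", "fy", "cx", "cy" (pixels), "rvec" (rotation vector, rad) and "tvec" (3), from world to camera coordinates, as OpenCV has them. Camera axes: x right, y down, z forward; pixel columns grow to the right and rows downward; lengths in m; the calibration is good to about 2 mm. A picture is of the moment at which its call begins. There is no depth.
- ctrl.job_done(): hands the job in; it is judged then, once.
Trained networks look in the newest picture that a camera, given by its name, has taken for a name from the list of things; names that differ only in an ending like _2 or _b are one class to them, and where a whole thing is asked for, a point or a joint stands for the part that bears it (a point fixed in the world has none). Each returns a list of dicts, best first, with "confidence" (0 to 1); they miss things now and then, are a little off and sometimes report something else, mostly with a low value. They report only what shows in the picture. A call takes as long as a camera call. They do not tell look-alikes from the thing itself.
- ctrl.spot_in(label, camera): "rect" ([centre column, centre row, width, height] in pixels, round what is visible of it).
- ctrl.masks_of(label, camera): "region" (420x560 bool, what is visible of it) and "rect" ([centre column, centre row, width, height] in pixels, round what is visible of it).
- ctrl.landmark_of(label, camera): "position" ([row, column] in pixels: a listed point, or the origin of a listed thing).
The state is a dict: "time_s": time; "joints": joint angles; "joint_velocities": joint speeds; "joint_efforts": joint torques, N m; "eef_pos": TCP position; "tool_rot": TCP orientation; "force": force on the tool from outside, world axes, zero at the start; "torque": the same for the moment, N m; "grip_width": finger opening in m; "grip_force": force on a finger pad.
Only numpy, scipy, OpenCV 4.12 (cv2) and the standard library are available. Lean on these libraries where they do the work, as an engineer would, in place of code of your own. Each camera call takes 0.05 s, during which the arm holds its last target. There are 200 camera calls.

## Working session

There is one attempt and no reset: what is moved stays moved. The work goes in short steps, Python scripts to look and compute and a shell command to move; the robot and the scene stay as the last step left them, time stands still between calls to the robot, and variables do not carry over. Pictures are saved under pics/ and viewed, at most 14 in all, crops included, and the job is handed in when it is done.

```bash
mkdir -p pics; ls; cat > h.py <<'E'
import numpy as np, cv2
from bench import ctrl
from scipy.spatial.transform import Rotation as R
def cam(im):
    K=np.array([[im['fx'],0,im['cx']],[0,im['fy'],im['cy']],[0,0,1.]])
    return K,np.array(im['rvec'],float),np.array(im['tvec'],float)
def proj(im,p):
    K,r,t=cam(im); return cv2.projectPoints(np.array(p,float).reshape(-1,3),r,t,K,None)[0].reshape(-1,2)
def ray(im,uv):
    K,r,t=cam(im); Rm=cv2.Rodrigues(r)[0]; return -Rm.T@t, Rm.T@np.linalg.inv(K)@np.array([uv[0],uv[1],1.])
def atz(im,uv,z):
    c,d=ray(im,uv); return c+d*(z-c[2])/d[2]
def tri(obs):
    A=np.zeros((3,3));b=np.zeros(3)
    for im,uv in obs:
        c,d=ray(im,uv); d=d/np.linalg.norm(d); P=np.eye(3)-np.outer(d,d); A+=P;b+=P@c
    return np.linalg.solve(A,b)
def save(im,name): cv2.imwrite('pics/'+name+'.png',im['color'][:,:,::-1])
E
python3 - <<'E'
from h import *
np.set_printoptions(precision=3,suppress=True)
s=ctrl.state(); print(s['time_s'],s['eef_pos'],s['tool_rot'],R.from_quat(s['tool_rot']).as_matrix())
ims={}
for c in ['scene','top']:
    im=ims[c]=ctrl.get_image(c); save(im,c+'0'); 
    C,_=ray(im,(280,210)); print(c,C)
    for l in ['adapter_3','adapter_square','stand','round_tray','square_tray','mat']:
        r=ctrl.landmark_of(l,c)
        print(c,l,[(round(x['confidence'],2),np.round(x['position'][::-1],1).tolist(),atz(im,x['position'][::-1],0.0)[:2]) for x in r])
E
```

```text
pics
0.0 [0.227 0.581 0.238] [ 0.185  0.983 -0.001 -0.   ] [[-0.931  0.364 -0.001]
 [ 0.364  0.931 -0.002]
 [-0.    -0.002 -1.   ]]
scene [1.224 0.496 0.622]
scene adapter_3 [(0.97, [249.5, 231.7], array([ 0.611, -0.11 ])), (0.87, [290.3, 262.5], array([0.64 , 0.043])), (0.68, [281.0, 201.1], array([ 0.449, -0.14 ])), (0.65, [243.1, 184.8], array([ 0.448, -0.286]))]
scene adapter_square [(0.82, [332.6, 222.4], array([0.446, 0.029]))]
scene stand [(0.8, [335.3, 228.8], array([0.465, 0.05 ]))]
scene round_tray [(0.65, [249.5, 231.0], array([ 0.608, -0.112])), (0.37, [245.5, 186.6], array([ 0.451, -0.273]))]
scene square_tray [(0.78, [245.7, 185.6], array([ 0.447, -0.277]))]
scene mat [(0.75, [395.2, 285.0], array([0.558, 0.262]))]
top [ 0.478 -0.01   1.058]
top adapter_3 [(0.81, [324.2, 259.9], array([ 0.463, -0.121])), (0.77, [388.7, 262.3], array([ 0.456, -0.28 ])), (0.68, [257.7, 190.9], array([0.637, 0.043])), (0.61, [318.1, 196.4], array([ 0.622, -0.109]))]
top adapter_square [(0.78, [253.5, 258.0], array([0.469, 0.054])), (0.23, [259.3, 130.8], array([0.792, 0.038])), (0.19, [390.1, 267.4], array([ 0.443, -0.283]))]
top stand []
top round_tray [(0.93, [318.0, 198.8], array([ 0.616, -0.108]))]
top square_tray [(0.64, [391.5, 265.0], array([ 0.449, -0.287]))]
top mat [(0.94, [174.0, 220.9], array([0.564, 0.253]))]
```

View pics/scene0.png

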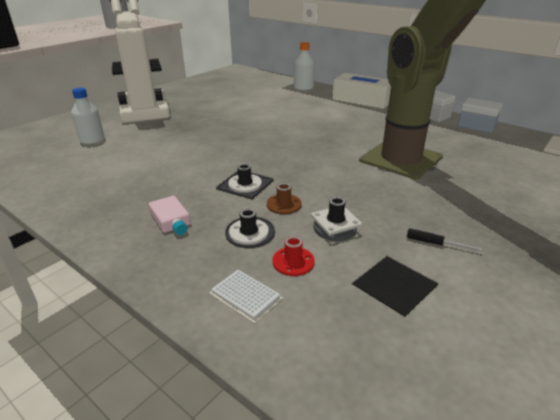

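View pics/top0.png

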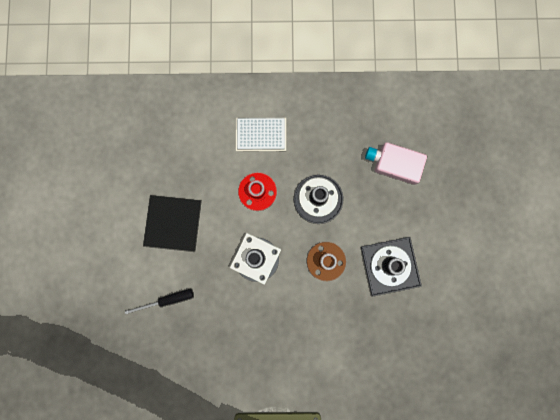

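Top view: the stand with the square adapter is at (254,258). The round tray is at (318,198), the square tray at (390,266) and the mat at (173,222). The look-alikes are red (257,191) and brown (326,261), so I'll leave those. The silver rounds in the two trays are the candidates. I'll check their holes with the wrist camera.

```bash
python3 -m crank '[[[-0.2,-0.2,-0.06],0],[[-0.3,-0.3,-0.06],0],[[-0.4,-0.4,-0.06],0],[[-0.428,-0.435,-0.06],0],[[-0.428,-0.435,-0.06],0],[[-0.428,-0.435,-0.06],0],[[-0.428,-0.435,-0.06],0],[[-0.428,-0.435,-0.06],0]]' 1
python3 -m crank '[[[-0.1,-0.1,0],0],[[-0.1,-0.1,0],0],[[-0.1,-0.1,0],0]]'
cat >> h.py <<'E'
np.set_printoptions(precision=4,suppress=True)
def go(p,yaw=None):
    s=ctrl.state(); M=R.from_quat(s['tool_rot']).as_matrix(); d=M.T@(np.array(p)-s['eef_pos'])
    y=np.degrees(np.arctan2(M[1,1],M[0,1])); sp=None if yaw is None else (y-yaw+90)%180-90
    print('t',s['time_s'],'at',np.array(s['eef_pos']),'yaw',round(y,1),'j7',round(s['joints'][6],2),'shift',d,'spin',sp)
E
python3 - <<'E'
from h import *
go([.467,.02,.3])
im=ctrl.get_image('wrist'); save(im,'w0'); print(ray(im,(280,210)))
for l in ['adapter_3','adapter_square','stand','round_tray','square_tray','mat']:
    print(l,[(round(x['confidence'],2),np.round(x['position'][::-1],1),atz(im,x['position'][::-1],0.0)[:2]) for x in ctrl.landmark_of(l,'wrist')])
E
```

```text
time_s: 1.7
eef_pos: [0.4244, 0.1237, 0.2909]
tool_rot: [0.185, 0.983, 0.0, 0.001]
force: [0.7, 0.8, -0.1]
grip_width: 0.0852
grip_force: 0.0
time_s: 2.08
eef_pos: [0.4814, -0.009, 0.2904]
tool_rot: [0.189, 0.982, -0.001, 0.001]
force: [-1.0, 0.8, -0.4]
grip_width: 0.0855
grip_force: 0.0
t 2.075 at [ 0.4814 -0.009   0.2904] yaw 68.2 j7 0.97 shift [ 0.0241  0.0216 -0.0097] spin None
(array([0.4159, 0.0172, 0.425 ]), array([ 0.2655, -0.1159, -0.9572]))
adapter_3 [(0.98, array([182.6, 185.7]), array([ 0.4639, -0.1291])), (0.95, array([374.2, 260.9]), array([0.6386, 0.0498])), (0.88, array([251.5, 291.8]), array([ 0.6215, -0.1088])), (0.62, array([ 60. , 228.1]), array([ 0.4561, -0.2906]))]
adapter_square [(0.74, array([328. , 137.8]), array([0.4749, 0.0478]))]
stand []
round_tray []
square_tray []
mat [(0.8, array([529.3, 138.4]), array([0.5599, 0.2583]))]
```

```bash
python3 - <<'E'
import cv2
i=cv2.imread('pics/w0.png'); cv2.imwrite('pics/w0b.png',cv2.resize(i,(800,600),interpolation=cv2.INTER_CUBIC))
E
```

```text
(no output)
```

View pics/w0b.png

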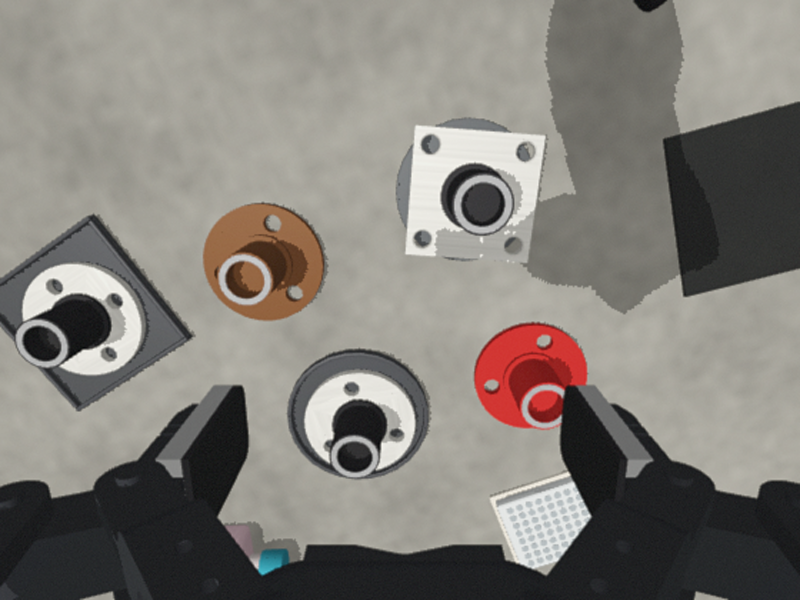

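The wrist view (scaled 800x600) shows the round-tray adapter with three holes 120° apart, at (351,388), (396,434) and (330,440). That makes it adapter_3. The square-tray one has holes 90° apart, at (54,287), (115,300) and (110,353), so it is adapter_4. The square adapter is on the stand at (478,195). Next I put the camera above the stand for a second view.

```bash
python3 -m crank '[[[-0.04,0.046,0],0],[[-0.04,0.046,0],0],[[-0.04,0.046,0],0],[[-0.04,0.046,0],0]]'
cat >> h.py <<'E'
def white(im,near,rad=45,thr=165,lo=False):
    """hull of bright colourless blob near pixel"""
    c=im['color'].astype(int); m=(c.min(2)>thr)&(np.ptp(c,axis=2)<30)
    g=np.zeros(m.shape,np.uint8); cv2.circle(g,tuple(int(v) for v in near),rad,1,-1)
    m=(m&(g>0)).astype(np.uint8); m=cv2.morphologyEx(m,cv2.MORPH_OPEN,np.ones((3,3),np.uint8))
    n,lab,st,ce=cv2.connectedComponentsWithStats(m)
    pts=np.argwhere(np.isin(lab,[k for k in range(1,n) if st[k,4]>60]))[:,::-1].astype(np.int32)
    return cv2.convexHull(pts)
E
python3 - <<'E'
from h import *
import pickle
im=ctrl.get_image('wrist'); save(im,'w1'); print(im['fx'],ray(im,(280,210)))
pickle.dump(im,open('w1.pkl','wb'))
go([.467,.02,.3])
for l in ['adapter_3','adapter_square','stand','round_tray','square_tray','mat']:
    print(l,[(round(x['confidence'],2),np.round(x['position'][::-1],1),atz(im,x['position'][::-1],0.0)[:2]) for x in ctrl.landmark_of(l,'wrist')])
cv2.imwrite('pics/w1b.png',cv2.resize(im['color'][:,:,::-1],(800,600),interpolation=cv2.INTER_CUBIC))
E
```

```text
time_s: 2.92
eef_pos: [0.5333, 0.024, 0.2904]
tool_rot: [0.185, 0.983, -0.0, -0.0]
force: [-0.6, -0.2, -0.1]
grip_width: 0.0853
grip_force: 0.0
372.0207735465566 (array([0.4678, 0.0494, 0.4252]), array([ 0.2646, -0.1123, -0.9578]))
t 2.975 at [0.5334 0.0238 0.2904] yaw 68.6 j7 0.93 shift [ 0.0604 -0.0278 -0.0095] spin None
adapter_3 [(0.97, array([330.4, 237.1]), array([0.6397, 0.0442])), (0.85, array([209., 268.]), array([ 0.6234, -0.1109])), (0.63, array([138.4, 153.9]), array([ 0.4641, -0.1267])), (0.55, array([ 12. , 192.1]), array([ 0.4499, -0.2864]))]
adapter_square [(0.61, array([281.4, 102.4]), array([0.4708, 0.0462]))]
stand []
round_tray []
square_tray []
mat [(0.91, array([488.7, 109.6]), array([0.5613, 0.2567]))]
```

View pics/w1b.png

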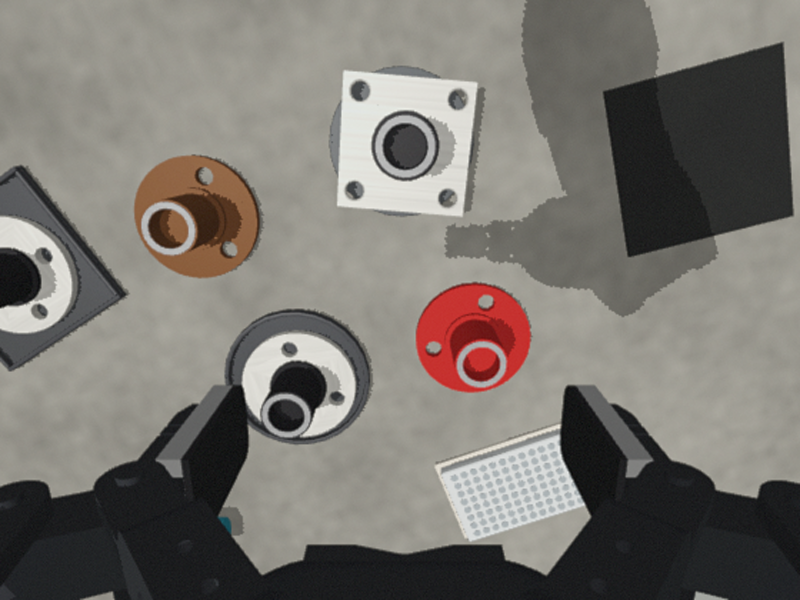

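```bash
python3 - <<'E'
from h import *
import pickle
w=pickle.load(open('w1.pkl','rb')); top=ctrl.get_image('top'); sc=ctrl.get_image('scene')
h=white(w,(284,100),60); (c,sz,a)=cv2.minAreaRect(h); box=cv2.boxPoints((c,sz,a)); print('sq',c,sz)
P=np.array([atz(w,b,.034) for b in box]); print(P[:,:2],P.mean(0)); e=P[1]-P[0]; print('yaw',np.degrees(np.arctan2(e[1],e[0]))%90, np.linalg.norm(e))
obs=[(w,c)]
for im in (top,sc):
    pred=proj(im,[.471,.045,.034])[0]; h2=white(im,pred,32); m=cv2.minAreaRect(h2); print(pred,m); 
    obs.append((im,m[0]))
print('tri w,scene',tri([obs[0],obs[2]]),'w,top',tri(obs[:2]),'top only',atz(top,obs[1][1],.034))
# mat: dark quad
c=w['color'].astype(int); m=((c.max(2)<55)).astype(np.uint8); m[:, :410]=0; m[240:]=0
m=cv2.morphologyEx(m,cv2.MORPH_OPEN,np.ones((3,3),np.uint8))
n,lab,st,ce=cv2.connectedComponentsWithStats(m); k=1+st[1:,4].argmax(); r=cv2.minAreaRect(np.argwhere(lab==k)[:,::-1].astype(np.int32)); print('mat',r,atz(w,r[0],.004))
B=np.array([atz(w,b,.004) for b in cv2.boxPoints(r)]);e=B[1]-B[0];print(np.degrees(np.arctan2(e[1],e[0]))%90,np.linalg.norm(e))
r1=ctrl.landmark_of('mat','top'); r2=ctrl.landmark_of('mat','scene'); 
print('mat tri',tri([(top,r1[0]['position'][::-1]),(sc,r2[0]['position'][::-1]),(w,r[0])]))
E
```

```text
sq (282.7448425292969, 100.06207275390625) (93.67530822753906, 95.50230407714844)
[[ 0.4905 -0.0166]
 [ 0.409   0.0274]
 [ 0.4487  0.1097]
 [ 0.5336  0.0714]] [0.4705 0.048  0.034 ]
yaw 61.681612126076686 0.09264198863380384Traceback (most recent call last):
  File "<stdin>", line 8, in <module>
cv2.error: OpenCV(4.12.0) /io/opencv/modules/imgproc/src/convhull.cpp:143: error: (-215:Assertion failed) total >= 0 && (depth == CV_32F || depth == CV_32S) in function 'convexHull'
```

```bash
python3 - <<'E'
from h import *
import pickle
w=pickle.load(open('w1.pkl','rb')); sc=ctrl.get_image('scene'); save(sc,'sc1')
pred=proj(sc,[.471,.047,.034])[0]
h2=white(sc,pred,32,140); m=cv2.minAreaRect(h2); print(pred,m,'tri',tri([(w,(282.7,100.1)),(sc,m[0])]))
for im,x0 in ((w,410),(sc,340)):
    c=im['color'].astype(int); m=((c.max(2)<60)).astype(np.uint8); m[:, :x0]=0; 
    m[240:]=0 if im is w else m[240:]
    if im is sc: m[:250]=0
    m=cv2.morphologyEx(m,cv2.MORPH_OPEN,np.ones((3,3),np.uint8))
    n,lab,st,ce=cv2.connectedComponentsWithStats(m); k=1+st[1:,4].argmax(); r=cv2.minAreaRect(np.argwhere(lab==k)[:,::-1].astype(np.int32)); print('mat',ce[k],st[k],atz(im,ce[k],.004))
E
```

```text
[333.8701 218.1512] ((336.0, 220.0), (22.0, 48.0), 90.0) tri [0.4682 0.0499 0.0284]
mat [490.665  105.0318] [  423    31   132   148 14581] [0.5565 0.2578 0.004 ]
mat [394.6218 284.8156] [ 353  256   84   59 2620] [0.5629 0.2618 0.004 ]
```

```bash
python3 -m crank '[[[0.0675,-0.0015,0.04],0],[[0.0675,-0.0015,0.08],0],[[0.0675,-0.0015,0.12],0],[[0.0675,-0.0015,0.15],0],[[0.0675,-0.0015,0.15],0]]'
python3 -m crank '[[[0,0,0.03],0],[[0,0,0.06],0],[[0,0,0.084],0],[[0,0,0.084],0],[[0,0,0.084],0]]'
python3 - <<'E'
from h import *
go([.470,.047,.056])
E
```

```text
time_s: 4.05
eef_pos: [0.4696, 0.0473, 0.1389]
tool_rot: [0.185, 0.983, -0.001, -0.002]
force: [0.0, -0.9, 0.1]
grip_width: 0.0854
grip_force: 0.0
time_s: 4.68
eef_pos: [0.4719, 0.0475, 0.0577]
tool_rot: [0.185, 0.983, 0.0, 0.001]
force: [-0.0, 0.5, 0.7]
grip_width: 0.0855
grip_force: 0.0
t 4.675 at [0.4719 0.0475 0.0577] yaw 68.6 j7 0.72 shift [ 0.0016 -0.0011  0.0017] spin None
```

```bash
python3 -m crank '[[[0.0016,0,0.0015],0],[[0.0016,0,0.0015],0],[[0.0016,0,0.0015],0],[[0.0016,0,0.0015],0],[[0.0016,0,0.0015],0],[[0.0016,0,0.0015],0],[[0.0016,0,0.0015],0],[[0.0016,0,0.0015],0]]' 0 70
python3 -m crank '[[[0,0,-0.02],0],[[0,0,-0.05],0],[[0,0,-0.09],0],[[0,0,-0.12],0],[[0,0,-0.12],0],[[0,0,-0.12],0]]'
python3 - <<'E'
from h import *
go([.560,.259,.036])
E
```

```text
time_s: 5.68
eef_pos: [0.4697, 0.0478, 0.0556]
tool_rot: [0.185, 0.983, 0.0, 0.001]
force: [-0.2, -0.5, 6.8]
grip_width: 0.0387
grip_force: 69.3
time_s: 6.42
eef_pos: [0.4685, 0.0476, 0.174]
tool_rot: [0.185, 0.983, -0.0, -0.001]
force: [0.4, 0.4, -3.2]
grip_width: 0.0384
grip_force: 70.8
t 6.425 at [0.4685 0.0476 0.174 ] yaw 68.6 j7 0.77 shift [-0.0084  0.2303  0.1377] spin None
```

```bash
python3 -m crank '[[[-0.004,0.05,0],0],[[-0.008,0.1,0],0],[[-0.0084,0.15,0],0],[[-0.0084,0.2,0],0],[[-0.0084,0.23,0.0],0],[[-0.0084,0.23,0.05],0],[[-0.0084,0.23,0.09],0],[[-0.0084,0.23,0.115],0]]'
python3 -m crank '[[[0,0,0.01],0],[[0,0,0.018],0],[[0,0,0.022],0],[[0,0,0.022],0],[[0,0,0.022],0]]'
python3 - <<'E'
from h import *
go([.560,.259,.0345])
E
```

```text
time_s: 7.42
eef_pos: [0.5582, 0.2577, 0.0552]
tool_rot: [0.185, 0.983, -0.002, -0.003]
force: [0.1, -0.4, -3.3]
grip_width: 0.0384
grip_force: 71.5
time_s: 8.05
eef_pos: [0.5615, 0.2594, 0.0386]
tool_rot: [0.185, 0.983, 0.0, 0.001]
force: [-0.6, -1.0, -2.5]
grip_width: 0.039
grip_force: 71.5
t 8.05 at [0.5615 0.2594 0.0386] yaw 68.6 j7 0.51 shift [ 0.0012 -0.0009  0.0041] spin None
```

```bash
python3 -m crank '[[[0,0,0.003],0],[[0,0,0.004],0],[[0,0,0.004],0],[[0,0,0.004],0]]'
python3 -m crank '[[[0,0,0.004],0],[[0,0,0.004],0],[[0,0,0.004],0],[[0,0,0.004],0],[[0,0,0.004],0]]' 1
python3 -m crank '[[[0,0,-0.04],0],[[0,0,-0.09],0],[[0,0,-0.15],0],[[0,0,-0.2],0],[[0,0,-0.25],0],[[0,0,-0.255],0],[[0,0,-0.255],0]]'
python3 - <<'E'
from h import *
go([.534,.020,.29])
E
```

```text
time_s: 8.55
eef_pos: [0.5609, 0.2591, 0.034]
tool_rot: [0.185, 0.983, 0.0, -0.0]
force: [-0.3, 0.3, -2.1]
grip_width: 0.0382
grip_force: 71.7
time_s: 9.18
eef_pos: [0.561, 0.2592, 0.0299]
tool_rot: [0.185, 0.983, 0.0, 0.0]
force: [-1.0, 0.6, 0.5]
grip_width: 0.0853
grip_force: 0.0
time_s: 10.05
eef_pos: [0.5606, 0.2589, 0.2846]
tool_rot: [0.185, 0.983, -0.0, -0.0]
force: [-0.7, -0.3, -0.1]
grip_width: 0.0857
grip_force: 0.0
t 10.05 at [0.5606 0.2589 0.2846] yaw 68.6 j7 0.58 shift [-0.0622 -0.2322 -0.0053] spin None
```

```bash
python3 -m crank '[[[-0.06,-0.06,0],0],[[-0.06,-0.12,0],0],[[-0.06,-0.18,0.02],0],[[-0.062,-0.23,0.05],0],[[-0.062,-0.231,0.09],0],[[-0.062,-0.231,0.09],0],[[-0.062,-0.231,0.09],0],[[-0.062,-0.231,0.09],0]]'
python3 - <<'E'
from h import *
import pickle
im=ctrl.get_image('wrist'); save(im,'w2'); pickle.dump(im,open('w2.pkl','wb'))
print(ray(im,(280,210))[0],proj(im,[.47,.047,.014]))
print([(x['confidence'],x['position'][::-1]) for x in ctrl.landmark_of('stand','wrist')])
cv2.imwrite('pics/w2b.png',cv2.resize(im['color'][:,:,::-1][0:210,140:420],(800,600),interpolation=cv2.INTER_CUBIC))
go([.682,-.134,.2])
E
```

```text
time_s: 11.05
eef_pos: [0.5359, 0.023, 0.1961]
tool_rot: [0.184, 0.983, 0.001, 0.001]
force: [0.3, -0.3, -0.0]
grip_width: 0.0854
grip_force: 0.0
[0.4698 0.0481 0.3307] [[280.8191  98.1313]]
[(0.89, [277.6, 94.8])]
t 11.15 at [0.5355 0.0225 0.1959] yaw 68.7 j7 0.9 shift [-0.1933 -0.0926 -0.0038] spin None
```

View pics/w2b.png

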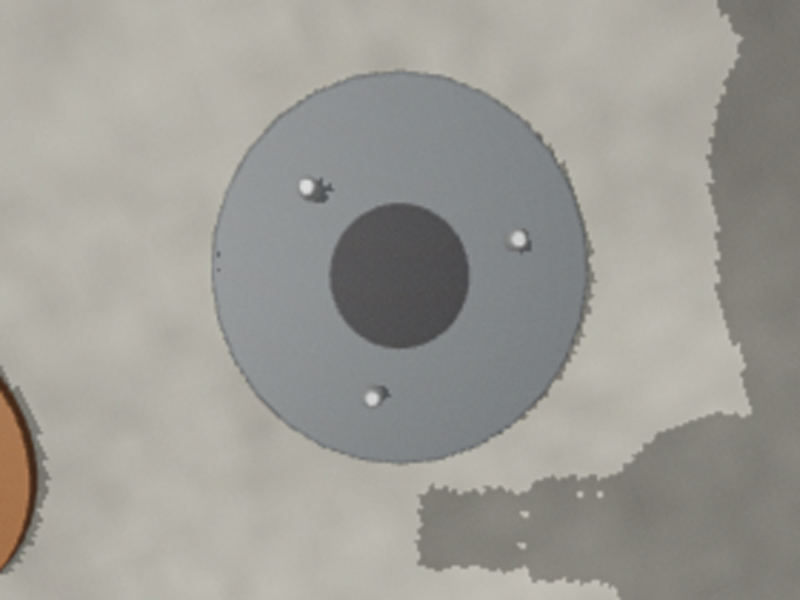

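The stand is bare. Its studs are at crop (307,187), (519,239) and (373,398). Next I fit them and move the camera over the round tray.

```bash
python3 -m crank '[[[-0.05,-0.025,0],0],[[-0.1,-0.05,0],0],[[-0.15,-0.07,0],0],[[-0.193,-0.093,0],0],[[-0.193,-0.093,0],0],[[-0.193,-0.093,0],0],[[-0.193,-0.093,0],0]]'
python3 - <<'E'
from h import *
import pickle
im=pickle.load(open('w2.pkl','rb'))
g=im['color'].min(2).astype(float); P=[]
for u,v in ((307,187),(519,239),(373,398)):
    u=140+u/2.857; v=v/2.857; y,x=np.mgrid[int(v)-4:int(v)+6,int(u)-4:int(u)+6]; w=np.clip(g[y,x]-165,0,None); P.append([(w*x).sum()/w.sum(),(w*y).sum()/w.sum()])
P=np.array(P); X=np.array([atz(im,p,.026) for p in P]); c=X.mean(0); print('px',P,'stand c',c,'r',np.linalg.norm((X-c)[:,:2],axis=1),'ang',np.degrees(np.arctan2(*(X-c)[:,1::-1].T))%120)
# disc and centre spot
d=(im['color'].max(2)<95).astype(np.uint8); d[:, :230]=0;d[:,330:]=0;d[150:]=0
n,l,st,ce=cv2.connectedComponentsWithStats(d); k=1+st[1:,4].argmax(); print('spot',ce[k],atz(im,ce[k],.014))
im=ctrl.get_image('wrist'); save(im,'w3'); pickle.dump(im,open('w3.pkl','wb'))
print(ray(im,(280,210))[0],proj(im,[.618,-.109,.012]))
for l in('adapter_3','round_tray'): print([(x['confidence'],x['position'][::-1]) for x in ctrl.landmark_of(l,'wrist')])
cv2.imwrite('pics/w3b.png',cv2.resize(im['color'][:,:,::-1][0:210,140:420],(800,600),interpolation=cv2.INTER_CUBIC))
E
```

```text
time_s: 12.02
eef_pos: [0.68, -0.1334, 0.1952]
tool_rot: [0.184, 0.983, 0.001, -0.0]
force: [0.3, 0.3, 0.5]
grip_width: 0.0853
grip_force: 0.0
px [[246.6589  64.7826]
 [320.9823  83.2429]
 [269.6864 139.0888]] stand c [0.4683 0.0463 0.026 ] r [0.034 0.034 0.034] ang [85.6246 85.5543 85.6078]
spot [279.566   96.2443] [0.4683 0.0466 0.014 ]
[ 0.6144 -0.1083  0.33  ] [[283.2421 103.1367]]
[(0.85, [465.5, 59.5]), (0.57, [285.8, 105.7])]
[]
```

View pics/w3b.png

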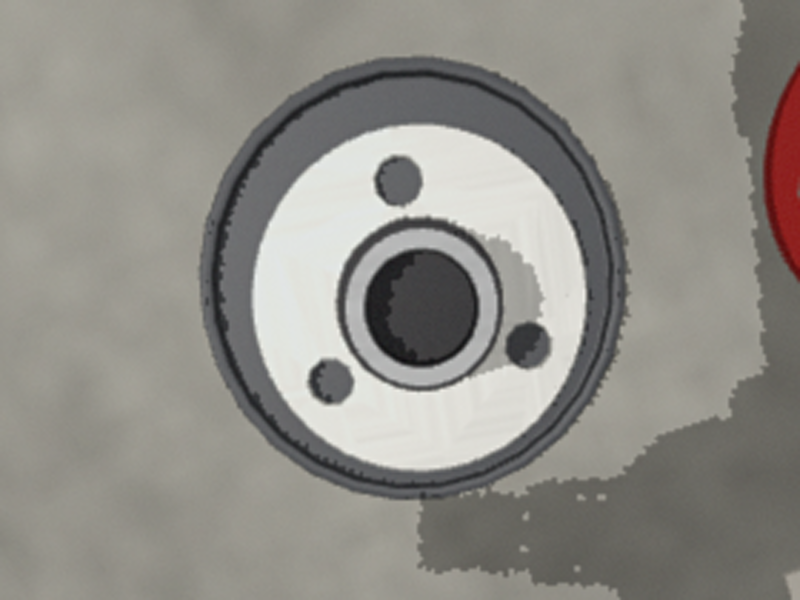

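This is the round-tray adapter enlarged, and it has exactly three holes, at (398,181), (528,345) and (331,381). It's silver with a black tube, so it is adapter_3. Next I work out its pose.

```bash
python3 - <<'E'
from h import *
import pickle
im=pickle.load(open('w3.pkl','rb')); s=2.857
H=np.array([[398,181],[528,345],[331,381]])/s+[140,0]
X=np.array([atz(im,p,.012) for p in H]); c=X.mean(0); print('holes c',c,'r',np.linalg.norm((X-c)[:,:2],axis=1),'ang',np.degrees(np.arctan2(*(X-c)[:,1::-1].T))%120)
h=white(im,(286,103),66); e=cv2.fitEllipse(h); print(e,atz(im,e[0],.012), np.array(e[1])/2*.32/372)
t=[atz(im,np.array([u,v])/s+[140,0],.010) for u,v in ((201,280),(628,285),(418,57),(415,497))]
print('tray',(t[0]+t[1])/2,(t[2]+t[3])/2,np.linalg.norm(t[0]-t[1]),np.linalg.norm(t[2]-t[3]))
# height by second view w1
w=pickle.load(open('w1.pkl','rb')); h=white(w,(212,266),45); 
H1=np.array([[289,349],[337,398]])/1.42857
print('tri holes',tri([(im,H[0]),(w,H1[0])]),tri([(im,H[1]),(w,H1[1])]))
go([c[0],c[1],.034+0.0])
E
```

```text
holes c [ 0.6215 -0.1073  0.012 ] r [0.0338 0.0339 0.0338] ang [48.9686 48.9515 48.9424]
((286.12969970703125, 103.59344482421875), (116.2790298461914, 120.81974029541016), 0.4390358030796051) [ 0.6192 -0.1069  0.012 ] [0.05  0.052]
tray [ 0.6154 -0.1063  0.01  ] [ 0.6174 -0.1065  0.01  ] 0.12342252223946873 0.12210519183342329
tri holes [ 0.5882 -0.1009  0.0117] [ 0.6439 -0.0817  0.0119]
t 12.175 at [ 0.6802 -0.1343  0.1952] yaw 68.7 j7 1.19 shift [0.0645 0.0038 0.1612] spin None
```

```bash
python3 -m crank '[[[0.04,0.0038,0.02],0],[[0.0645,0.0038,0.05],0],[[0.0645,0.0038,0.08],0],[[0.0645,0.0038,0.1],0],[[0.0645,0.0038,0.13],0],[[0.0645,0.0038,0.161],0],[[0.0645,0.0038,0.161],0],[[0.0645,0.0038,0.161],0]]'
python3 - <<'E'
from h import *
go([.6212,-.1072,.034])
E
```

```text
time_s: 13.18
eef_pos: [0.6226, -0.1083, 0.035]
tool_rot: [0.185, 0.983, 0.0, 0.001]
force: [0.5, -0.5, 0.0]
grip_width: 0.0849
grip_force: 0.0
t 13.175 at [ 0.6226 -0.1083  0.035 ] yaw 68.7 j7 1.08 shift [0.0017 0.0006 0.0009] spin None
```

```bash
python3 -m crank '[[[0.0015,0.0005,0],0],[[0.0015,0.0005,0],0],[[0.0015,0.0005,0],0]]'
python3 -m crank '[[[0,0,0],0],[[0,0,0],0],[[0,0,0],0],[[0,0,0],0],[[0,0,0],0],[[0,0,0],0]]' 0 70
python3 - <<'E'
from h import *
go([.6212,-.1072,.034])
E
python3 -m crank '[[[0,0,-0.02],0],[[0,0,-0.06],0],[[0,0,-0.1],0],[[0,0,-0.13],0],[[0,0,-0.13],0],[[0,0,-0.13],0],[[0,0,-0.13],0]]'
python3 - <<'E'
from h import *
go([.4683,.0464,.1],68.7+36.6)
im=ctrl.get_image('wrist'); cv2.imwrite('pics/w4.png',im['color'][:,:,::-1])
E
```

```text
time_s: 13.55
eef_pos: [0.6209, -0.1076, 0.0344]
tool_rot: [0.185, 0.983, 0.0, 0.0]
force: [-0.3, -0.1, -0.9]
grip_width: 0.0852
grip_force: 0.0
time_s: 14.3
eef_pos: [0.6208, -0.1073, 0.0341]
tool_rot: [0.185, 0.983, 0.0, 0.0]
force: [-0.5, 0.5, 5.0]
grip_width: 0.0385
grip_force: 70.3
t 14.3 at [ 0.6208 -0.1073  0.0341] yaw 68.6 j7 1.08 shift [-0.0003  0.0003  0.0001] spin None
time_s: 15.18
eef_pos: [0.6193, -0.1074, 0.1623]
tool_rot: [0.185, 0.983, -0.0, -0.002]
force: [-0.4, 0.5, -2.8]
grip_width: 0.0389
grip_force: 70.6
t 15.175 at [ 0.6193 -0.1074  0.1623] yaw 68.6 j7 1.12 shift [0.1965 0.0883 0.0628] spin -36.653559178763444
```

View pics/w4.png

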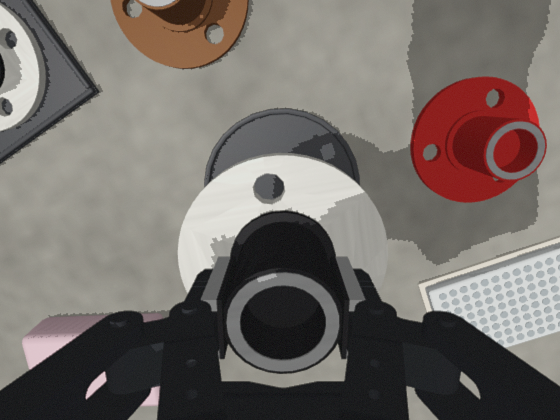

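The picture shows adapter_3 held upright, with one hole in view at (268,187). I'll carry it to the stand with the turn.

```bash
python3 -m crank '[[[0.05,0.02,0],-9],[[0.1,0.04,0],-18],[[0.15,0.065,0],-27],[[0.1965,0.0883,0],-36.6],[[0.1965,0.0883,0],-36.6],[[0.1965,0.0883,0],-36.6],[[0.1965,0.0883,0],-36.6],[[0.1965,0.0883,0],-36.6]]'
python3 - <<'E'
from h import *
go([.4683,.0464,.08],105.2)
im=ctrl.get_image('wrist'); cv2.imwrite('pics/w5.png',im['color'][:,:,::-1])
s=ctrl.state(); M=R.from_quat(s['tool_rot']).as_matrix(); 
# predicted hole pixels, flange top z = eef -.030+.008
z=s['eef_pos'][2]-.022
for k in range(3):
    a=np.radians(85.6+120*k); print(proj(im,[s['eef_pos'][0]+.034*np.cos(a),s['eef_pos'][1]+.034*np.sin(a),z]))
c=im['color']; m=np.zeros((420,560),np.uint8)
E
```

```text
time_s: 16.23
eef_pos: [0.4703, 0.0454, 0.1637]
tool_rot: [-0.131, 0.991, -0.0, 0.0]
force: [-0.3, -0.2, -1.7]
grip_width: 0.0385
grip_force: 70.9
t 16.225 at [0.4703 0.0454 0.1637] yaw 105.1 j7 1.23 shift [0.0017 0.0015 0.0837] spin -0.08760628891036504
[[353.9082 281.8181]]
[[271.037 188.192]]
[[230.6129 302.161 ]]
```

View pics/w5.png

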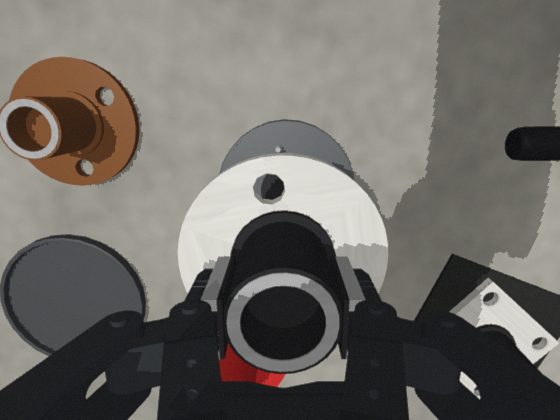

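The held hole shows at (269,187) against a predicted (271,188), and the studded plate is right behind it. That's under 1 mm off, so I lower in steps.

```bash
python3 -m crank '[[[0.001,0.001,0.03],0],[[0.001,0.001,0.06],0],[[0.001,0.001,0.085],0],[[0.001,0.001,0.1],0],[[0.001,0.001,0.1],0],[[0.001,0.001,0.1],0],[[0.001,0.001,0.1],0]]'
python3 - <<'E'
from h import *
go([.4683,.0464,.0445],105.2)
E
```

```text
time_s: 17.15
eef_pos: [0.4691, 0.047, 0.0646]
tool_rot: [-0.132, 0.991, 0.0, 0.001]
force: [0.0, -0.6, -2.5]
grip_width: 0.0385
grip_force: 70.9
t 17.15 at [0.4691 0.047  0.0646] yaw 105.2 j7 1.14 shift [ 0.0009 -0.0004  0.0201] spin 0.019733136316574473
```

```bash
python3 -m crank '[[[0.0007,-0.0004,0.004],0],[[0.0007,-0.0004,0.007],0],[[0.0007,-0.0004,0.01],0],[[0.0007,-0.0004,0.01],0]]'
python3 -m crank '[[[0,0,0.003],0],[[0,0,0.005],0],[[0,0,0.007],0],[[0,0,0.009],0],[[0,0,0.01],0],[[0,0,0.01],0]]'
python3 - <<'E'
from h import *
go([.4683,.0464,.0440],105.2)
E
```

```text
time_s: 17.65
eef_pos: [0.4677, 0.0465, 0.0535]
tool_rot: [-0.133, 0.991, -0.0, -0.0]
force: [0.1, -0.2, -2.4]
grip_width: 0.0386
grip_force: 70.9
time_s: 18.4
eef_pos: [0.4679, 0.0465, 0.0441]
tool_rot: [-0.133, 0.991, -0.0, 0.0]
force: [-0.0, 0.2, 0.7]
grip_width: 0.0384
grip_force: 71.4
t 18.4 at [0.4679 0.0465 0.0441] yaw 105.2 j7 1.12 shift [-0.0004 -0.0002  0.0001] spin 0.04738583153589104
```

```bash
python3 -m crank '[[[0,0,0],0],[[0,0,0],0],[[0,0,0],0],[[0,0,0],0],[[0,0,0],0]]' 1
python3 -m crank '[[[0,0,-0.04],0],[[0,0,-0.09],0],[[-0.03,0,-0.13],0],[[-0.07,0,-0.155],0],[[-0.07,0,-0.155],0],[[-0.07,0,-0.155],0],[[-0.07,0,-0.155],0]]'
python3 - <<'E'
from h import *
im=ctrl.get_image('wrist'); cv2.imwrite('pics/w6.png',cv2.resize(im['color'][:,:,::-1][0:210,140:420],(800,600),interpolation=cv2.INTER_CUBIC))
h=white(im,proj(im,[.4683,.0464,.022])[0],75); e=cv2.fitEllipse(h); print(e,atz(im,e[0],.022),'expected diam px', .096*372/(ray(im,(0,0))[0][2]-.022), proj(im,[.4683,.0464,.022]))
go([.517,-.266,.2])
E
```

```text
time_s: 19.02
eef_pos: [0.4679, 0.0464, 0.0438]
tool_rot: [-0.133, 0.991, 0.0, 0.0]
force: [-0.1, 0.0, 0.3]
grip_width: 0.0852
grip_force: 0.0
time_s: 19.9
eef_pos: [0.5336, 0.0642, 0.1978]
tool_rot: [-0.133, 0.991, -0.0, -0.002]
force: [0.1, 0.5, 0.0]
grip_width: 0.0858
grip_force: 0.0
((282.6894836425781, 100.12384033203125), (119.7283935546875, 124.56609344482422), 1.014090895652771) [0.4662 0.0447 0.022 ] expected diam px 114.9129549351152 [[284.059  103.2729]]
t 19.95 at [0.5339 0.0643 0.1979] yaw 105.3 j7 1.27 shift [ 0.1032 -0.3143 -0.0017] spin None
```

View pics/w6.png

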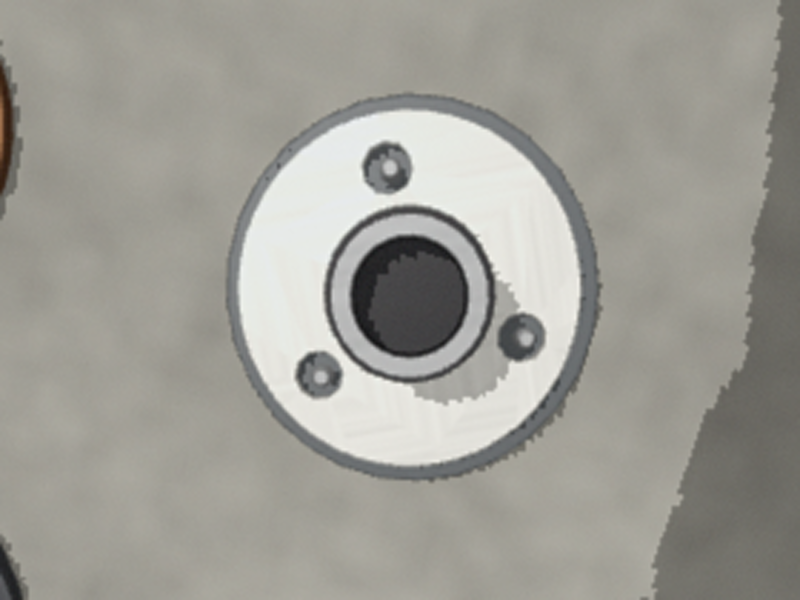

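adapter_3 is seated, with the studs centred in the holes at (388,166), (521,337) and (320,375). Next is the square tray.

```bash
python3 -m crank '[[[0.02,-0.06,0],0],[[0.04,-0.12,0],0],[[0.06,-0.18,0],0],[[0.08,-0.24,0],0],[[0.1,-0.3,0],0],[[0.103,-0.314,0],0],[[0.103,-0.314,0],0],[[0.103,-0.314,0],0]]'
python3 - <<'E'
from h import *
im=ctrl.get_image('wrist'); import pickle; pickle.dump(im,open('w7.pkl','wb'))
cv2.imwrite('pics/w7.png',cv2.resize(im['color'][:,:,::-1][0:240,120:440],(800,600),interpolation=cv2.INTER_CUBIC))
p=proj(im,[.449,-.284,.012])[0]; print(p)
h=white(im,p,75); e=cv2.fitEllipse(h); print(e,atz(im,e[0],.012))
go([.449,-.284,.034])
E
```

```text
time_s: 20.95
eef_pos: [0.519, -0.2621, 0.1987]
tool_rot: [-0.135, 0.991, 0.001, 0.0]
force: [0.7, -0.8, 0.5]
grip_width: 0.0853
grip_force: 0.0
[280.5566  95.1675]
((282.26611328125, 93.73233032226562), (116.33354949951172, 121.51661682128906), 0.5001348257064819) [ 0.4475 -0.2829  0.012 ]
t 21.0 at [ 0.5191 -0.2621  0.1988] yaw 105.5 j7 1.85 shift [ 0.0735 -0.0027  0.1648] spin None
```

View pics/w7.png

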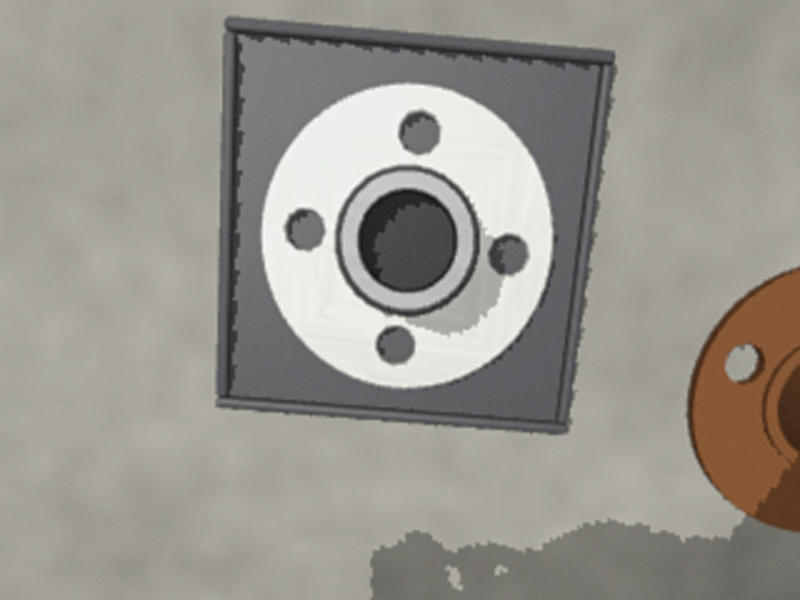

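Four holes, at (419,131), (508,254), (396,345) and (305,229), so this is adapter_4. The tray corners are at (228,20), (613,55), (566,430) and (218,403).

```bash
python3 - <<'E'
from h import *
import pickle
im=pickle.load(open('w7.pkl','rb'))
f=lambda L,z: np.array([atz(im,np.array(p)/2.5+[120,0],z) for p in L])
H=f([(419,131),(508,254),(396,345),(305,229)],.012); c=H.mean(0); print('a4',c,np.linalg.norm(H-c,axis=1))
T=f([(228,20),(613,55),(566,430),(218,403)],.010); print('tray',T.mean(0),[ (np.linalg.norm(T[i]-T[i-1]),np.degrees(np.arctan2(*(T[i]-T[i-1])[1::-1]))%90) for i in range(4)])
go([c[0],c[1],.034])
E
```

```text
a4 [ 0.4496 -0.2819  0.012 ] [0.0342 0.0338 0.0341 0.0339]
tray [ 0.4484 -0.2825  0.01  ] [(np.float64(0.12095832672627152), np.float64(10.7069204073494)), (np.float64(0.12158237387657711), np.float64(10.764514699333077)), (np.float64(0.12054185534760707), np.float64(11.145193177943298)), (np.float64(0.12250556455223159), np.float64(10.96051427108344))]
t 21.0 at [ 0.5191 -0.2621  0.1988] yaw 105.5 j7 1.85 shift [ 0.0724 -0.0009  0.1648] spin None
```

```bash
python3 -m crank '[[[0.04,0,0.02],0],[[0.0724,-0.001,0.05],0],[[0.0724,-0.001,0.08],0],[[0.0724,-0.001,0.1],0],[[0.0724,-0.001,0.13],0],[[0.0724,-0.001,0.164],0],[[0.0724,-0.001,0.164],0],[[0.0724,-0.001,0.164],0]]'
python3 -m crank '[[[0,0,0],0],[[0,0,0],0],[[0,0,0],0],[[0,0,0],0],[[0,0,0],0],[[0,0,0],0],[[0,0,0],0]]' 0 70
python3 -m crank '[[[0,0,-0.02],0],[[0,0,-0.06],0],[[0,0,-0.1],0],[[0,0,-0.13],0],[[0,0,-0.13],0],[[0,0,-0.13],0],[[0,0,-0.13],0]]'
python3 - <<'E'
from h import *
go([.6165,-.1065,.1],105)
E
```

```text
time_s: 22.0
eef_pos: [0.45, -0.2842, 0.0358]
tool_rot: [-0.134, 0.991, 0.0, 0.001]
force: [0.9, -0.6, -0.5]
grip_width: 0.0854
grip_force: 0.0
time_s: 22.88
eef_pos: [0.4492, -0.2847, 0.0359]
tool_rot: [-0.133, 0.991, 0.0, 0.0]
force: [-1.1, 2.2, 8.0]
grip_width: 0.0387
grip_force: 69.6
time_s: 23.75
eef_pos: [0.448, -0.2848, 0.1633]
tool_rot: [-0.133, 0.991, 0.001, -0.001]
force: [-0.0, 0.1, -3.8]
grip_width: 0.0384
grip_force: 70.8
t 23.75 at [ 0.448  -0.2848  0.1633] yaw 105.2 j7 1.86 shift [-0.2097  0.1276  0.0631] spin 0.24526601077835153
```

```bash
python3 -m crank '[[[-0.045,0.028,0],0],[[-0.09,0.055,0],0],[[-0.135,0.083,0],0],[[-0.18,0.11,0],0],[[-0.2097,0.1276,0],0],[[-0.2097,0.1276,0.03],0],[[-0.2097,0.1276,0.07],0],[[-0.2097,0.1276,0.1],0]]'
python3 -m crank '[[[0,0,0.005],0],[[0,0,0.01],0],[[0,0,0.01],0],[[0,0,0.01],0],[[0,0,0.01],0]]'
python3 - <<'E'
from h import *
go([.6165,-.1065,.0365],105)
E
```

```text
time_s: 24.75
eef_pos: [0.6162, -0.1067, 0.0617]
tool_rot: [-0.133, 0.991, 0.0, -0.002]
force: [-1.5, 0.2, -3.1]
grip_width: 0.0387
grip_force: 71.0
time_s: 25.38
eef_pos: [0.6183, -0.107, 0.0556]
tool_rot: [-0.133, 0.991, -0.0, 0.001]
force: [-0.2, 0.8, -2.8]
grip_width: 0.0386
grip_force: 70.9
t 25.375 at [ 0.6183 -0.107   0.0556] yaw 105.2 j7 1.52 shift [0.0016 0.001  0.0191] spin 0.23588135914069142
```

```bash
python3 -m crank '[[[0.0015,0,0.006],0],[[0.0015,0,0.011],0],[[0.0015,0,0.015],0],[[0.0015,0,0.017],0],[[0.0015,0,0.019],0],[[0.0015,0,0.0195],0],[[0.0015,0,0.0195],0]]'
python3 -m crank '[[[0,0,0],0],[[0,0,0],0],[[0,0,0],0],[[0,0,0],0],[[0,0,0],0]]' 1
python3 -m crank '[[[0,0,-0.04],0],[[0,0,-0.09],0],[[-0.03,0,-0.13],0],[[-0.07,0,-0.16],0],[[-0.07,0,-0.16],0],[[-0.07,0,-0.16],0],[[-0.07,0,-0.16],0]]'
python3 - <<'E'
from h import *
im=ctrl.get_image('wrist'); cv2.imwrite('pics/w8.png',im['color'][:,:,::-1])
h=white(im,proj(im,[.6165,-.1065,.012])[0],75); e=cv2.fitEllipse(h); print(e,atz(im,e[0],.012))
go([.63,.277,.26])
E
```

```text
time_s: 26.25
eef_pos: [0.6164, -0.1073, 0.0359]
tool_rot: [-0.133, 0.991, -0.0, 0.0]
force: [-2.3, 0.7, 4.7]
grip_width: 0.0383
grip_force: 71.6
time_s: 26.88
eef_pos: [0.6164, -0.1073, 0.0353]
tool_rot: [-0.133, 0.991, 0.0, 0.0]
force: [0.6, -0.1, -0.7]
grip_width: 0.0856
grip_force: 0.0
time_s: 27.75
eef_pos: [0.6821, -0.0897, 0.1939]
tool_rot: [-0.132, 0.991, -0.0, -0.002]
force: [-0.6, 1.4, 0.6]
grip_width: 0.0854
grip_force: 0.0
((282.82147216796875, 101.50605010986328), (117.19005584716797, 121.71246337890625), 0.3345069885253906) [ 0.6157 -0.1088  0.012 ]
t 27.8 at [ 0.6823 -0.0897  0.194 ] yaw 105.2 j7 1.61 shift [-0.0456  0.3676 -0.066 ] spin None
```

View pics/w8.png

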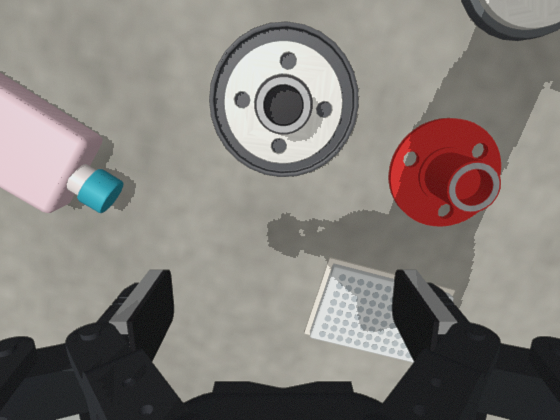

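adapter_4 lies centred in the round tray at (284,100). Next is the square one on the mat.

```bash
python3 -m crank '[[[-0.005,0.06,0],0],[[-0.01,0.12,0],0],[[-0.02,0.18,0],0],[[-0.03,0.24,0],0],[[-0.04,0.3,0],0],[[-0.046,0.36,0],0],[[-0.046,0.368,0],0],[[-0.046,0.368,0],0]]'
python3 -m crank '[[[0,0,0],0],[[0,0,0],0]]'
python3 - <<'E'
from h import *
im=ctrl.get_image('wrist'); save(im,'w9')
h=white(im,proj(im,[.561,.259,.012])[0],85); r=cv2.minAreaRect(h); print(r,atz(im,r[0],.012))
P=cv2.approxPolyDP(h,6,True)[:,0]; B=np.array([atz(im,b,.012) for b in P]); print(len(P),B.mean(0),[(np.linalg.norm(B[i]-B[i-1]),np.degrees(np.arctan2(*(B[i]-B[i-1])[1::-1]))%90) for i in range(len(B))])
go([.561,.259,.034])
E
```

```text
time_s: 28.8
eef_pos: [0.6308, 0.2781, 0.1947]
tool_rot: [-0.133, 0.991, -0.001, -0.001]
force: [0.1, -0.9, -0.0]
grip_width: 0.0857
grip_force: 0.0
time_s: 29.05
eef_pos: [0.6324, 0.2757, 0.1952]
tool_rot: [-0.131, 0.991, -0.001, -0.0]
force: [0.1, 0.3, 0.1]
grip_width: 0.0855
grip_force: 0.0
((286.1941833496094, 91.46826171875), (116.8799057006836, 118.74394226074219), 40.91438674926758) [0.5583 0.2574 0.012 ]
5 [0.5609 0.265  0.012 ] [(np.float64(0.07337298195090297), np.float64(62.49054410049534)), (np.float64(0.02508229380741624), np.float64(17.802595948963322)), (np.float64(0.06836119288424158), np.float64(64.65790126604719)), (np.float64(0.09132871261613429), np.float64(64.63482603747849)), (np.float64(0.08940413415131561), np.float64(64.10940547368864))]
t 29.1 at [0.6322 0.2762 0.1953] yaw 105.1 j7 1.09 shift [0.0732 0.002  0.1613] spin None
```

```bash
python3 -m crank '[[[0.04,0.002,0],9],[[0.073,0.002,0.03],18],[[0.073,0.002,0.06],27],[[0.073,0.002,0.09],36.5],[[0.073,0.002,0.12],36.5],[[0.073,0.002,0.15],36.5],[[0.073,0.002,0.16],36.5],[[0.073,0.002,0.16],36.5]]'
python3 -m crank '[[[0,0,0],0],[[0,0,0],0]]'
python3 - <<'E'
from h import *
go([.560,.259,.034],68.6)
E
```

```text
time_s: 30.1
eef_pos: [0.5607, 0.2606, 0.0353]
tool_rot: [0.185, 0.983, -0.0, -0.0]
force: [-0.0, 0.1, 0.2]
grip_width: 0.0855
grip_force: 0.0
time_s: 30.35
eef_pos: [0.5613, 0.2613, 0.0366]
tool_rot: [0.185, 0.983, 0.001, 0.001]
force: [0.2, 0.8, 0.3]
grip_width: 0.0852
grip_force: 0.0
t 30.35 at [0.5613 0.2613 0.0366] yaw 68.7 j7 0.48 shift [ 0.0004 -0.0026  0.0026] spin 0.13168816750412304
```

```bash
python3 -m crank '[[[0,-0.002,0.002],0],[[0,-0.002,0.002],0],[[0,-0.002,0.002],0],[[0,-0.002,0.002],0],[[0,-0.002,0.002],0],[[0,-0.002,0.002],0],[[0,-0.002,0.002],0],[[0,-0.002,0.002],0]]' 0 70
python3 -m crank '[[[0,0,-0.02],0],[[0,0,-0.06],0],[[0,0,-0.1],0],[[0,0,-0.13],0],[[0,0,-0.15],0],[[0,0,-0.15],0],[[0,0,-0.15],0]]'
python3 - <<'E'
from h import *
go([.4485,-.2825,.1],105.1)
E
```

```text
time_s: 31.35
eef_pos: [0.56, 0.2593, 0.0338]
tool_rot: [0.184, 0.983, 0.0, 0.0]
force: [-0.1, -0.7, 6.1]
grip_width: 0.0386
grip_force: 70.3
time_s: 32.22
eef_pos: [0.559, 0.2586, 0.1826]
tool_rot: [0.184, 0.983, -0.001, -0.001]
force: [0.3, -0.7, -3.7]
grip_width: 0.0383
grip_force: 70.9
t 32.225 at [0.559  0.2586 0.1826] yaw 68.7 j7 0.52 shift [-0.0932 -0.5442  0.0833] spin -36.35499474183807
```

```bash
python3 -m crank '[[[-0.01,-0.06,0],-5],[[-0.02,-0.12,0],-10],[[-0.03,-0.18,0],-15],[[-0.04,-0.24,0],-20],[[-0.05,-0.3,0],-25],[[-0.06,-0.36,0],-30],[[-0.07,-0.42,0],-35],[[-0.08,-0.48,0],-36.4]]'
python3 -m crank '[[[0,0,0],0],[[0,0,0],0]]'
python3 - <<'E'
from h import *
go([.4485,-.2825,.1],105.1)
E
```

```text
time_s: 33.22
eef_pos: [0.4592, -0.219, 0.1823]
tool_rot: [-0.132, 0.991, 0.001, -0.001]
force: [1.4, -0.5, -2.7]
grip_width: 0.0383
grip_force: 71.5
time_s: 33.48
eef_pos: [0.4598, -0.217, 0.1825]
tool_rot: [-0.131, 0.991, 0.001, -0.0]
force: [-0.0, 0.7, -3.6]
grip_width: 0.0385
grip_force: 71.7
t 33.475 at [ 0.4598 -0.217   0.1825] yaw 105.1 j7 1.71 shift [ 0.0279 -0.0605  0.0824] spin -0.01685479649182753
```

```bash
python3 -m crank '[[[0.014,-0.03,0],0],[[0.028,-0.0605,0],0],[[0.028,-0.0605,0.03],0],[[0.028,-0.0605,0.07],0],[[0.028,-0.0605,0.1],0],[[0.028,-0.0605,0.12],0],[[0.028,-0.0605,0.127],0],[[0.028,-0.0605,0.127],0]]'
python3 -m crank '[[[0,0,0],0],[[0,0,0],0]]'
python3 - <<'E'
from h import *
go([.4485,-.2825,.0342],105.1)
E
```

```text
time_s: 34.48
eef_pos: [0.4498, -0.2817, 0.0562]
tool_rot: [-0.133, 0.991, 0.0, 0.0]
force: [0.2, 0.6, -3.1]
grip_width: 0.0385
grip_force: 71.8
time_s: 34.72
eef_pos: [0.4496, -0.2832, 0.0571]
tool_rot: [-0.132, 0.991, -0.0, 0.001]
force: [0.3, -0.4, -4.0]
grip_width: 0.0385
grip_force: 71.8
t 34.725 at [ 0.4496 -0.2832  0.0571] yaw 105.1 j7 1.69 shift [0.001  0.001  0.0229] spin 0.03655304254692737
```

```bash
python3 -m crank '[[[0.001,0,0.006],0],[[0.001,0,0.012],0],[[0.001,0,0.016],0],[[0.001,0,0.019],0],[[0.001,0,0.021],0],[[0.001,0,0.0225],0],[[0.001,0,0.023],0],[[0.001,0,0.023],0]]'
python3 -m crank '[[[0,0,0],0],[[0,0,0],0],[[0,0,0],0],[[0,0,0],0],[[0,0,0],0]]' 1
python3 -m crank '[[[0,0,-0.04],0],[[0,0,-0.09],0],[[-0.03,0,-0.13],0],[[-0.07,0,-0.17],0],[[-0.07,0,-0.21],0],[[-0.07,0,-0.24],0],[[-0.07,0,-0.24],0],[[-0.07,0,-0.24],0]]'
python3 - <<'E'
from h import *
im=ctrl.get_image('wrist'); save(im,'w10')
t=ctrl.get_image('top'); save(t,'top2')
go([.4485,-.2825,.0342],105.1)
E
```

```text
time_s: 35.72
eef_pos: [0.4482, -0.2832, 0.0337]
tool_rot: [-0.132, 0.991, -0.0, 0.0]
force: [-1.6, -0.0, 3.3]
grip_width: 0.0389
grip_force: 72.3
time_s: 36.35
eef_pos: [0.4482, -0.2832, 0.0333]
tool_rot: [-0.132, 0.991, 0.0, 0.0]
force: [0.8, 0.7, 0.1]
grip_width: 0.0853
grip_force: 0.0
time_s: 37.35
eef_pos: [0.5148, -0.2649, 0.2724]
tool_rot: [-0.132, 0.991, 0.0, -0.001]
force: [0.1, 1.0, 0.2]
grip_width: 0.0853
grip_force: 0.0
t 37.45 at [ 0.5147 -0.2648  0.2719] yaw 105.1 j7 1.87 shift [ 0.068  -0.0002  0.2379] spin 0.04270033622363201
```

View pics/w10.png

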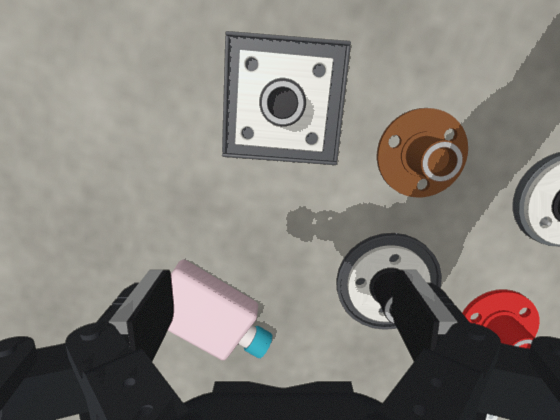

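View pics/top2.png

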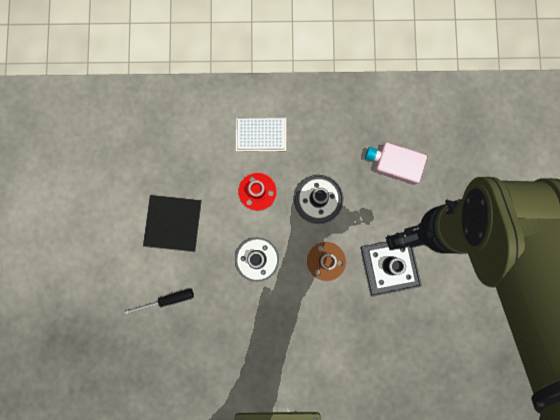

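The wrist view shows the square adapter aligned and flat in the square tray at (287,100). The top view shows adapter_3 on the stand at (256,259) and adapter_4 in the round tray at (318,198). The mat is empty at (173,222), and the bystanders and look-alikes haven't moved.

```bash
python3 -c "
from bench import ctrl
print(ctrl.job_done())"
```

```text
the job is handed in; nothing more can be done
None
```

The job is handed in at about 37 s of the 112 s allowed: adapter_3 is down over the stand's studs, adapter_square is flat in the square tray, adapter_4 is flat in the round tray, and nothing else was moved.

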